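Clamp a vial: overshoot the handwheel mark, return to it with the play taken up

ROBOT

A 7-joint arm with a two-finger parallel gripper is mounted at the origin on a cart in front of the work surface, level with it; the furniture and walls round the work are solid. World frame = base frame: x ahead of the robot, y to its left, z up, the work surface at z = 0. Lengths are in mm, angles in rad, forces in N, time in s.
With the tool pointing down it reaches from about 425 to 825 mm from the base axis. Payload 3.6 kg.
Tool frame: the origin (TCP) lies on the centre line of the jaws, within the pads' length; the fingertips stand 19 mm ahead of it and the grasp point (between the pads) is the TCP; z points along the fingers, y is the line along which they close (so a half turn about z gives the same grasp; the last joint's range is limited). The gripper opens to 85 mm and grips with 20 to 120 N. Pads are 22 mm wide; open, the fingers measure 114 mm over their backs; the gripper's body (76 mm by 85 mm) begins 54 mm behind the grasp point. The pads swing forward as they close: fully open they stand 13 mm farther back than shut.
Start: joints at [1.173, 0.615, -0.013, 1.423, 0.008, 1.103, -0.04], TCP at [235.544, -605.791, 250.297] pointing down, gripper open.
Joint ranges: [-3.12, 3.12], [-0.3, 2.06], [-1.34, 1.32], [0.26, 2.42], [-1.36, 4.5], [0.01, 1.98], [-2.84, 2.84]. Speed limits (rad/s): [2.79, 2.79, 3.14, 3.14, 3.14, 3.14, 3.14].

INTERFACE

Orientations are given as a 3x3 rotation matrix whose columns are the frame's x, y, z axes.
In Python, from plant import ctrl gives the robot as it stands. The module is installed in compiled form; this text tells all that it offers.
- The arm moves only by the tool jog_arm, never from a script. Its argument "moves" is a list of rows, each an object with "delta_pos": the shift along the world's x, y, z in cm, a list of three; "turn": the turn about the world's z in degrees. In form: [{"delta_pos": [dx, dy, dz], "turn": turn}, ...]. A call has exactly 10 rows; each row shifts and turns the commanded pose from where the row before left it; what a row does not reach is not made up. A row lasts 1/8 s, in which the tool goes at most 62.5 mm and 10.7 degrees, less where a joint would pass 70% of its speed; a pose out of reach is approached as far as the arm can. A call is refused whole if a number of a shift passes 6.25 or a number of a turn 10.7, either way. A call with a gripper value outside its range is refused whole. "claw" is the finger opening in cm, from 0 to 8.54, set as the call begins (left out, the last holds). The fingers move at their own pace and stop on an object; the grip force is fixed at half the most. Time passes only in rows, so rows that do not move let the fingers close, or fill a call up. It gives the time, the measured TCP pose, the force, the opening and the grip force at its end, in the units of the state.
- ctrl.state(): the state, without advancing time (a new reading comes with each control period).
- ctrl.get_image(name): name is "scene" or "side" or "wrist"; returns a dict with "image" (384x512x3 uint8, blue, green, red), "range_z" (384x512 float32, mm along the optical axis (not along the pixel's ray), 0 where there is no reading), "K" (3x3 intrinsics, pixels), "world_to_cam" (4x4, takes a point from world to camera coordinates); the wrist camera has in their place "tool_from_camera" (4x4, takes a point from camera to tool coordinates, whose origin is the TCP and whose axes are the flange's). Camera axes: x right, y up, looking along -z (the intrinsics and any distortion apply to the point x, -y, -z); pixel columns grow to the right and rows downward; lengths in mm; the calibration is good to about 2 mm. A picture is of the moment at which its call begins: read the wrist's pose just before it.
- ctrl.sign_off(): hands the job in; it is judged then, once.
The state is a dict: "t": time; "q": joint angles; "dq": joint speeds; "tau": joint torques, N m; "tool_pos": TCP position; "ee_rot": TCP orientation; "contact_force": force on the tool from outside, world axes, zero at the start; "wrist_torque": the same for the moment, N m; "gripper_width": opening from 0.0 (shut) to 1.0 (fully open); "grip_force": force on a finger pad.
Only numpy, scipy, OpenCV 4.12 (cv2) and the standard library are available. Lean on these libraries where they do the work, as an engineer would, in place of code of your own. Each camera call takes 0.05 s, during which the arm holds its last target. There are 200 camera calls.

TASK

The small bench clamp is wound too far shut. Turn its handwheel open until the white line is well past the red mark, about an eighth of a turn (45 degrees) or more beyond it; stand the blue-capped vial upright in the clamp's blue U-shaped stop and let go of it; then wind the wheel back in the closing direction only, without ever backing off, to about the red mark, until you feel the jaw bear on the vial against the stop with the drive's play taken up. Press the glass firmly enough to hold it (about 8 N) but never squeeze it hard (16 N at most), then leave the wheel, and leave the black-capped vials and the beaker where they stand.

Things in the scene. Friction and masses are not known exactly. Their poses are not given: they have to be found in the camera images.
- wheel (a joint): angle of the clamp's black handwheel (120 mm across, upright axis, top at z = 54 mm). 0: the white line on the wheel meets the red mark on the dial plate; positive: anticlockwise from above, which closes the jaw; negative opens it. Stops at -1.20 and +0.80; starts at 0.35 to 0.6. It is stiff (about 4.5 N at the knob turns it) and stays where it is left.
- wheel_axis (a point): fixed point on the handwheel's upright axis, 74 mm above the table. Its x axis points from there to the red mark, on the side away from the robot; its y axis is the way the jaw closes. The wheel drives the jaw by a crank pin, about 20 mm of jaw travel per rad near the mark, with 0.18 rad (3.6 mm of jaw) of play at each reversal.
- knob_mid (a point): middle of the handwheel's upright grey crank knob: 18 mm across, 40 mm tall, from z = 54.5 to 94.5 mm, this point at 74 mm; free to spin on its own pin, 48 mm from the wheel's axis, diametrically opposite the white line.
- jaw: yellow sliding jaw, flat black rubber face 22 mm wide, top 30.5 mm above the table; origin on the face, at the bed's top (z = 10 mm). It slides along its y axis; +y closes it towards the stop. Once it bears on the vial, each newton more at the knob puts about 2.4 N more on the vial; with the wheel let go the drive holds about 10 N.
- nest (a point): nominal centre, half-way up, of a vial home in the fixed blue U-shaped stop (pocket 32 mm wide, open toward the jaw, 18 mm deep, top 30 mm above the table); 34 mm above the table (bed 10 mm). +y points into the U. The stop is shimmed up to 3.5 mm either way along y, not shown here, so set the vial down 5 to 6 mm short (-y); the jaw pushes it home and bears within 0.22 rad of the mark.
- vial_mid (a point): centre, half-way up (24 mm above its foot), of the blue-capped glass vial: 23 mm across, 48 mm tall, its cap the top 11 mm; stands upright on the table. z axis up.
- vial_a: black-capped vial, 23 mm across, 48 mm tall, to be left alone; origin at its foot.
- vial_b: another black-capped vial, the same size, to be left alone; origin at its foot.
- beaker: small glass beaker, 52 mm across, 66 mm tall, to be left alone; origin at its foot.
There are look-alikes about, which are no part of the job. What is shaped like the part that bears vial_mid but pink or purple is not meant.

How it is judged (in metres and radians):
On the way, in this order (a step that is already met when the one before it is completed fails the run):
1. the handwheel is turned open at least 0.6 rad past the red mark (value of joint wheel below -0.6 rad), for 0.1 s.
2. the blue-capped vial stands upright in the U-shaped stop, let go, with the wheel still open past the mark (horizontal distance between vial_mid and nest below 0.014 m and z of vial_mid in the frame of nest below 0.003 m and angle between vial_mid's own z axis and vertical below 0.1 rad and contact force between the fingers and vial_c below 0.05 N and value of joint wheel below -0.4 rad), for 0.2 s.
3. the jaw bears on the vial near the mark (contact force between jaw and vial_c above 3 N and value of joint wheel above -0.3 rad), for 0.2 s.
At the end, for the whole second after the job is handed in: The blue-capped vial stands at rest and upright (within 0.1 rad) on the bed in the U-shaped stop (within 6 mm of the nominal place across and along the slide), the jaw bears on it with 3 to 16 N, so that the play is taken up in closing, and the wheel rests within 0.3 rad of the red mark (all of step 3 and value of joint wheel below 0.3 rad and contact force between jaw and vial_c below 16 N and x of vial_mid in the frame of nest between -0.006 and 0.006 m and y of vial_mid in the frame of nest between -0.006 and 0.006 m and angle between vial_mid's own z axis and vertical below 0.1 rad and z of vial_mid in the frame of nest below 0.003 m and linear speed of vial_c below 0.01 m/s and velocity of joint wheel between -0.05 and 0.05 rad/s); the robot touches nothing.
It fails at once if the jaw squeezes the glass vial with more than 16 N (contact force between jaw and vial_c above 16 N).
It fails at once if the wheel is backed off on the return (turned in the opening direction at over 0.2 rad/s, nearer than 0.4 rad to the mark, the jaw not bearing, with the vial in the stop) (velocity of joint wheel below -0.2 rad/s and value of joint wheel above -0.4 rad and contact force between jaw and vial_c below 0.5 N and horizontal distance between vial_mid and nest below 0.014 m and z of vial_mid in the frame of nest below 0.004 m).
It fails at once if the blue-capped vial is tipped over (angle between vial_mid's own z axis and vertical above 0.7 rad).
It fails at once if a black-capped vial is moved more than 15 mm (distance of any of vial_a, vial_b from where it was at the start of the episode above 0.015 m).
It fails at once if the beaker is moved more than 15 mm (distance of beaker from where it was at the start of the episode above 0.015 m).
It also fails if it takes over 72 s, if anything falls off the work surface, if the arm or the gripper's body presses on something with over 40 N, if the wrist force passes 120 N, or if a joint passes its speed limit or range.

## Working session

There is one attempt and no reset: what is moved stays moved. The work goes in short steps, Python scripts to look and compute and a tool call to move; the robot and the scene stay as the last step left them, time stands still between calls to the robot, and variables do not carry over. Pictures are saved under pics/ and viewed, at most 10 in all, crops included, and the job is handed in when it is done.

Besides the shell and the picture viewer there is one more tool, called by a JSON object that holds its "op" and its "data", one argument or row to a line. jog_arm: Moves the arm, as the interface text tells. Its arguments: {"type":"object","properties":{"moves":{"type":"array"},"claw":{"type":"number"}},"required":["moves"]}

```bash
mkdir -p pics; cat > h.py <<'E'
import numpy as np, cv2, sys
from plant import ctrl
def grab(name):
    s=ctrl.state(); d=ctrl.get_image(name)
    if name=="wrist":
        T=np.eye(4); T[:3,:3]=np.array(s["ee_rot"]).reshape(3,3); T[:3,3]=s["tool_pos"]
        c2w=T@np.array(d["tool_from_camera"])
    else: c2w=np.linalg.inv(np.array(d["world_to_cam"]))
    d["c2w"]=c2w
    z=d["range_z"]; K=np.array(d["K"]); v,u=np.mgrid[:384,:512]
    P=np.stack([(u-K[0,2])/K[0,0]*z,-(v-K[1,2])/K[1,1]*z,-z,np.ones_like(z)],-1)
    d["P"]=(P@c2w.T)[...,:3]; d["P"][z==0]=np.nan
    return d
E
python3 - <<'E'
from h import *
s=ctrl.state(); print({k:np.round(v,3).tolist() for k,v in s.items()})
ims=[]
for n in("scene","side"):
    d=grab(n); np.savez(n,P=d["P"],im=d["image"],c2w=d["c2w"],K=d["K"]); ims.append(d["image"]); print(n,d["c2w"].round(2),d["K"])
    cv2.imwrite(f"pics/{n}0.png",cv2.resize(d["image"],(800,600)))
E
```

```text
{'t': 0.0, 'q': [1.174, 0.616, -0.013, 1.425, 0.008, 1.103, -0.04], 'dq': [0.001, 0.001, -0.0, 0.0, -0.0, 0.0, -0.0], 'tau': [0.0, -46.922, 0.26, -17.104, 0.01, 0.01, 0.0], 'tool_pos': [235.262, -605.146, 249.113], 'ee_rot': [[0.932, 0.362, -0.001], [0.362, -0.932, 0.002], [-0.0, -0.003, -1.0]], 'contact_force': [-0.097, 0.518, 0.158], 'wrist_torque': [-0.029, 0.04, -0.039], 'grip_force': 0.0, 'gripper_width': 0.996}
scene [[-9.1000e-01  3.1000e-01 -2.8000e-01  2.6430e+02]
 [-4.2000e-01 -6.6000e-01  6.2000e-01  4.0922e+02]
 [ 1.0000e-02  6.8000e-01  7.3000e-01  7.9972e+02]
 [ 0.0000e+00  0.0000e+00  0.0000e+00  1.0000e+00]] [[368.64533501   0.         261.29585771]
 [  0.         368.64533501 191.51811973]
 [  0.           0.           1.        ]]
side [[ 7.900e-01  2.200e-01 -5.700e-01 -3.138e+01]
 [-6.100e-01  2.600e-01 -7.500e-01 -9.807e+02]
 [-2.000e-02  9.400e-01  3.400e-01  4.350e+02]
 [ 0.000e+00  0.000e+00  0.000e+00  1.000e+00]] [[469.1149376    0.         247.33373901]
 [  0.         469.1149376  188.08587591]
 [  0.           0.           1.        ]]
```

View pics/scene0.png

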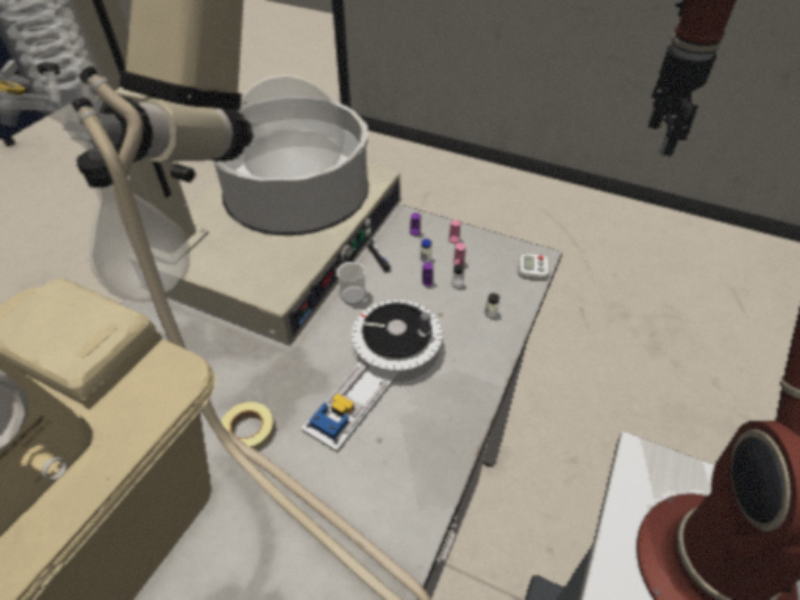

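View pics/side0.png

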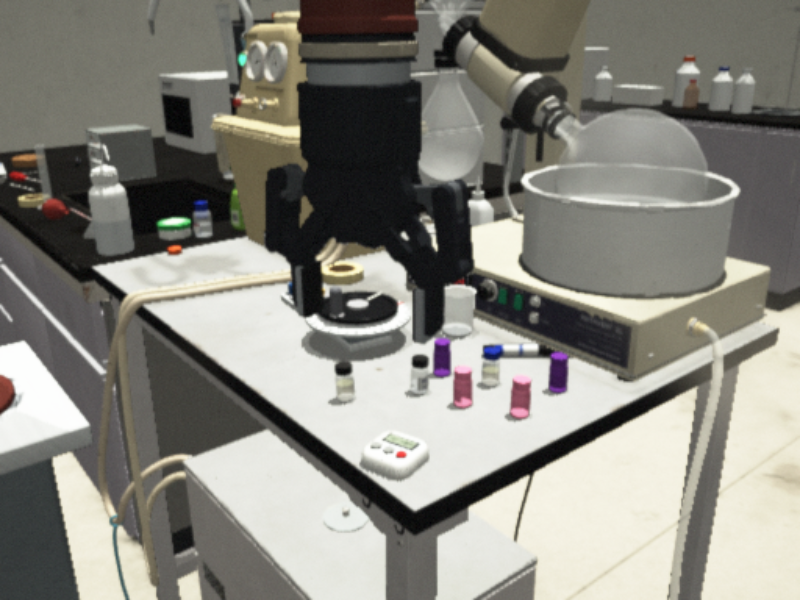

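Scene view (800x600): the blue-capped clear vial is at (426,248). Look-alikes are purple (415,223) and (428,272), and pink (455,230) and (460,254). The black-capped vials are at (458,275) and (493,303), and the beaker at (351,282). The wheel hub is at (397,327), with the knob at (425,318) and the red mark at (362,316). The U-stop is at (328,420) and the jaw at (342,403). Only (426,248) has a blue cap on clear glass. I'll confirm it in a crop and measure.

```bash
python3 - <<'E'
from h import *
d=np.load("scene.npz"); P=d["P"]; im=d["im"]
c=lambda a:cv2.resize(a,None,fx=4,fy=4,interpolation=cv2.INTER_CUBIC)
cv2.imwrite("pics/crop0.png",c(im[125:275,190:340]))
def at(n,u,v,r=3):
    u=int(u*.64);v=int(v*.64); p=P[v-r:v+r+1,u-r:u+r+1].reshape(-1,3)
    i=np.nanargmax(p[:,2]); print(n,"med",np.nanmedian(p,0).round(),"top",p[i].round())
for n,u,v in [("blue",426,243),("purpA",415,217),("purpB",428,266),("pinkA",455,226),("pinkB",460,248),("blkA",458,269),("blkB",493,298),("beaker",351,270),("hub",397,327),("knob",425,314),("red",362,316),("stop",328,418),("jaw",342,403)]: at(n,u,v)
# HSV blobs
h=cv2.cvtColor(im,cv2.COLOR_BGR2HSV)
for n,lo,hi in [("blue",(105,150,60),(125,255,255)),("yellow",(18,150,120),(32,255,255)),("red",(0,150,100),(6,255,255))]:
    m=cv2.inRange(h,lo,hi); k,l,st,ce=cv2.connectedComponentsWithStats(m)
    for i in range(1,k):
        if st[i,4]>3 and 180<ce[i][0]<360 and 120<ce[i][1]<300:
            p=P[l==i]; print(n,ce[i].round(),st[i,4],np.nanmean(p,0).round(),np.nanmin(p,0).round(),np.nanmax(p,0).round())
E
```

```text
blue med [ 587. -386.   45.] top [ 577. -384.   51.]
purpA med [ 642. -453.   46.] top [ 644. -444.   51.]
purpB med [ 557. -323.   47.] top [ 561. -318.   51.]
pinkA med [ 554. -462.   45.] top [ 559. -456.   51.]
pinkB med [ 521. -402.   46.] top [ 521. -410.   52.]
blkA med [ 502. -342.   47.] top [ 500. -347.   51.]
blkB med [ 419. -300.   48.] top [ 425. -302.   51.]
beaker med [ 682. -253.   50.] top [ 687. -245.   67.]
hub med [ 540. -158.   56.] top [ 543. -153.   59.]
knob med [ 502. -178.   89.] top [ 499. -168.   97.]
red med [ 613. -167.   40.] top [ 597. -147.   55.]
stop med [571.  33.  30.] top [564.  39.  34.]
jaw med [562.  -1.  31.] top [570.  -1.  35.]
blue [272. 155.] 11 [ 585. -383.   48.] [ 581. -389.   46.] [ 591. -376.   51.]
blue [209. 271.] 119 [563.  42.  30.] [542.  21.  25.] [584.  55.  34.]
yellow [218. 258.] 89 [560.   1.  31.] [544. -10.  27.] [575.  13.  35.]
```

View pics/crop0.png

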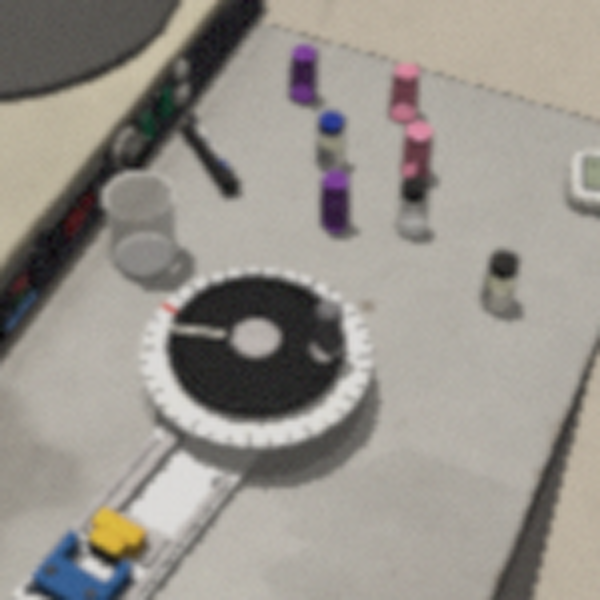

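The crop shows the blue cap on a clear vial at crop (331,138), world ≈(587,-387), which confirms the target. The white line is short of the red mark by roughly 0.5 rad, on the closing side. I'll move above the knob.

{"op": "jog_arm", "data": {
  "moves": [
    {"delta_pos": [2.6,4.3,0],"turn": -3.6},
    {"delta_pos": [2.6,4.3,0],"turn": -3.6},
    {"delta_pos": [2.6,4.3,0],"turn": -3.6},
    {"delta_pos": [2.6,4.3,0],"turn": -3.6},
    {"delta_pos": [2.6,4.3,0],"turn": -3.6},
    {"delta_pos": [2.6,4.3,0],"turn": -3.6},
    {"delta_pos": [2.6,4.3,0],"turn": -3.6},
    {"delta_pos": [2.6,4.3,0],"turn": -3.6},
    {"delta_pos": [2.6,4.3,0],"turn": -3.6},
    {"delta_pos": [2.6,4.3,0],"turn": -3.6}
  ],
  "claw": 5.0
}}

```text
t: 1.35
tool_pos: [496.0, -174.2, 250.0]
ee_rot: [[0.967, -0.257, -0.001], [-0.257, -0.967, 0.0], [-0.001, -0.0, -1.0]]
contact_force: [0.9, -1.2, -0.3]
gripper_width: 0.589
grip_force: 0.0
```

```bash
python3 - <<'E'
from h import *
s=ctrl.state(); print(s["t"],np.round(s["q"],2),np.round(s["tool_pos"],1),np.round(s["ee_rot"],3).tolist(),s["gripper_width"])
d=grab("wrist"); np.savez("w1",P=d["P"],im=d["image"],c2w=d["c2w"],K=d["K"])
cv2.imwrite("pics/w1.png",cv2.resize(d["image"],(800,600)))
P=d["P"]; m=(P[...,2]>85)&(P[...,2]<105)&(abs(P[...,0]-502)<40)&(abs(P[...,1]+172)<40)
print("knob",m.sum(),np.nanmean(P[m],0),P[m].min(0),P[m].max(0))
E
```

```text
1.35 [ 0.23  0.42  0.09  1.78 -0.05  0.94 -1.49] [ 496.  -174.2  250. ] [[0.967, -0.257, -0.001], [-0.257, -0.967, 0.0], [-0.001, -0.0, -1.0]] 0.5885855952890106
knob 211 [ 495.2015995  -170.83036611   93.13319728] [ 485.57780348 -178.95414423   85.53739032] [ 502.5855022  -161.50232567   96.63724807]
```

View pics/w1.png

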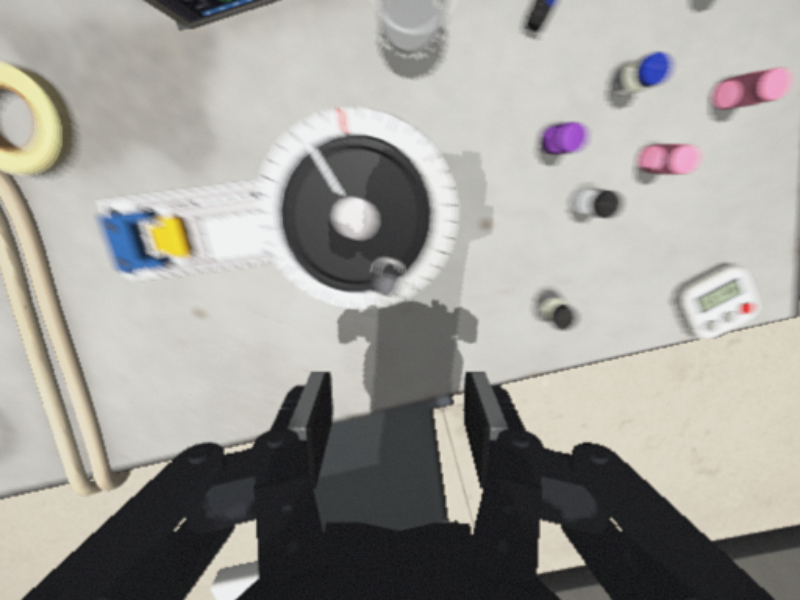

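Wrist view: hub (355,218), knob (388,274), white line (320,168), red mark (342,120), stop (124,240), jaw (166,236), blue vial cap (655,68). I'll intersect these with their known height planes.

```bash
cat >> h.py <<'E'
def plane(d,u,v,z):
    K=np.array(d["K"]); c=d["c2w"]; r=c[:3,:3]@np.array([(u-K[0,2])/K[0,0],-(v-K[1,2])/K[1,1],-1]); o=c[:3,3]
    return o+r*(z-o[2])/r[2]
def blob(d,lo,hi,z,box,minA=15):
    h=cv2.cvtColor(d["im"] if "im" in d else d["image"],cv2.COLOR_BGR2HSV); m=cv2.inRange(h,lo,hi)
    k,l,st,ce=cv2.connectedComponentsWithStats(m); o=[]
    for i in range(1,k):
        if st[i,4]>=minA:
            p=plane(d,*ce[i],z)
            if box[0]<p[0]<box[1] and box[2]<p[1]<box[3]: o.append((p[:2].round(1),st[i,4],st[i,:4],(l==i)))
    return o
E
python3 - <<'E'
from h import *
d=dict(np.load("w1.npz")); P=d["P"]
g=lambda n,u,v,z:print(n,plane(d,u*.64,v*.64,z)[:2].round(1),P[int(v*.64),int(u*.64)].round(1))
g("hub",355,218,58);g("knob",389,268,94);g("red",342,120,20);g("line",320,168,54);g("cap",655,68,48);g("stop",124,240,30)
# disc edges at z=54 : left,right,top,bottom
for u,v in [(282,214),(431,214),(354,137),(362,288)]: g("edge",u,v,54)
for nm,lo,hi,z in [("blue",(100,130,50),(128,255,255),30),("yellow",(18,150,100),(32,255,255),30.5)]:
    for p,a,b,l in blob(d,lo,hi,z,(450,650,-60,120),40):
        ys,xs=np.nonzero(l); q=np.array([plane(d,x,y,z)[:2] for x,y in zip(xs,ys)],np.float32)
        r=cv2.minAreaRect(q); print(nm,p,a,r, cv2.boxPoints(r).round(1).tolist())
for p,a,b,l in blob(d,(105,130,50),(125,255,255),50,(540,640,-440,-330),20): print("cap",p,a,np.nanmean(P[l],0).round(1))
E
```

```text
hub [ 542.5 -154.1] [ 543.2 -154.1   58. ]
knob [ 507.8 -171.6] [ 502.4 -168.5   68.3]
red [ 613.1 -161.2] [ 612.1 -162.4   39.7]
line [ 583.1 -139.5] [nan nan nan]
cap [ 586.2 -382.1] [ 586.7 -381.7   48.3]
stop [571.4  38.9] [572.2  39.9  28.6]
edge [ 559.1 -101.4] [559.6 -97.4  41. ]
edge [ 530.2 -209.7] [ 531.7 -209.    55.2]
edge [ 596.8 -169.4] [ 597.7 -168.9   52.7]
edge [ 487.7 -143. ] [ 488.5 -142.4   54.5]
blue [569.5  35.9] 655 ((568.8892211914062, 31.72149658203125), (38.322872161865234, 45.44749450683594), 81.92259979248047) [[543.7000122070312, 15.899999618530273], [588.7000122070312, 9.600000381469727], [594.0999755859375, 47.5], [549.0999755859375, 53.900001525878906]]
yellow [ 5.637e+02 -5.000e-01] 390 ((563.8754272460938, 0.8408737182617188), (26.1664981842041, 29.141990661621094), 82.68761444091797) [[547.7999877929688, -10.300000190734863], [576.7000122070312, -14.0], [580.0, 12.0], [551.0999755859375, 15.699999809265137]]
cap [ 586.2 -379.4] 276 [ 586.3 -381.5   46.1]
```

{"op": "jog_arm", "data": {
  "moves": [
    {"delta_pos": [0.1,0.4,-2.5],"turn": 0},
    {"delta_pos": [0,0,-2.5],"turn": 0},
    {"delta_pos": [0,0,-2.5],"turn": 0},
    {"delta_pos": [0,0,-2.5],"turn": 0},
    {"delta_pos": [0,0,-2],"turn": 0},
    {"delta_pos": [0,0,-2],"turn": 0},
    {"delta_pos": [0,0,-1.5],"turn": 0},
    {"delta_pos": [0,0,-1.2],"turn": 0},
    {"delta_pos": [0,0,-0.3],"turn": 0},
    {"delta_pos": [0,0,0],"turn": 0}
  ]
}}

```text
t: 2.65
tool_pos: [496.7, -171.9, 80.4]
ee_rot: [[0.967, -0.255, 0.0], [-0.255, -0.967, -0.0], [0.0, -0.0, -1.0]]
contact_force: [-0.3, 0.5, 0.9]
gripper_width: 0.582
grip_force: 0.0
```

{"op": "jog_arm", "data": {
  "moves": [
    {"delta_pos": [0,0,0],"turn": 0},
    {"delta_pos": [0,0,0],"turn": 0},
    {"delta_pos": [0,0,0],"turn": 0},
    {"delta_pos": [0,0,0],"turn": 0},
    {"delta_pos": [0,0,0],"turn": 0},
    {"delta_pos": [0,0,0],"turn": 0},
    {"delta_pos": [0,0,0],"turn": 0},
    {"delta_pos": [0,0,0],"turn": 0},
    {"delta_pos": [0,0,0],"turn": 0},
    {"delta_pos": [0,0,0],"turn": 0}
  ],
  "claw": 0.5
}}

```text
t: 3.9
tool_pos: [497.0, -171.6, 81.0]
ee_rot: [[0.967, -0.254, 0.001], [-0.254, -0.967, 0.0], [0.001, -0.0, -1.0]]
contact_force: [-1.1, 1.5, 6.6]
gripper_width: 0.191
grip_force: 58.7
```

{"op": "jog_arm", "data": {
  "moves": [
    {"delta_pos": [-0.18,0.6,0],"turn": 0},
    {"delta_pos": [-0.11,0.62,0],"turn": 0},
    {"delta_pos": [-0.02,0.62,0],"turn": 0},
    {"delta_pos": [0.06,0.63,0],"turn": 0},
    {"delta_pos": [0.14,0.61,0],"turn": 0},
    {"delta_pos": [0.22,0.58,0],"turn": 0},
    {"delta_pos": [0.29,0.56,0],"turn": 0},
    {"delta_pos": [0.35,0.51,0],"turn": 0},
    {"delta_pos": [0.43,0.46,0],"turn": 0},
    {"delta_pos": [0.48,0.41,0],"turn": 0}
  ]
}}

```text
t: 5.15
tool_pos: [513.1, -119.5, 81.0]
ee_rot: [[0.966, -0.258, 0.001], [-0.258, -0.966, -0.005], [0.002, 0.005, -1.0]]
contact_force: [-1.2, -8.1, 6.3]
gripper_width: 0.189
grip_force: 58.9
```

{"op": "jog_arm", "data": {
  "moves": [
    {"delta_pos": [0,0,0],"turn": 0},
    {"delta_pos": [0,0,0],"turn": 0},
    {"delta_pos": [0,0,0],"turn": 0},
    {"delta_pos": [0,0,0],"turn": 0},
    {"delta_pos": [0,0,0],"turn": 0},
    {"delta_pos": [0,0,0],"turn": 0},
    {"delta_pos": [0,0,0],"turn": 0},
    {"delta_pos": [0,0,0],"turn": 0},
    {"delta_pos": [0,0,0],"turn": 0},
    {"delta_pos": [0,0,0],"turn": 0}
  ]
}}

```text
t: 6.4
tool_pos: [514.1, -118.8, 81.0]
ee_rot: [[0.966, -0.257, 0.003], [-0.257, -0.966, -0.004], [0.004, 0.003, -1.0]]
contact_force: [1.2, -5.3, 4.3]
gripper_width: 0.193
grip_force: 58.7
```

{"op": "jog_arm", "data": {
  "moves": [
    {"delta_pos": [0,0,0],"turn": 0},
    {"delta_pos": [0,0,0],"turn": 0},
    {"delta_pos": [0,0,0],"turn": 0},
    {"delta_pos": [0,0,1],"turn": 0},
    {"delta_pos": [0,0,2],"turn": 0},
    {"delta_pos": [0,0,2.5],"turn": 0},
    {"delta_pos": [0,0,2.5],"turn": 0},
    {"delta_pos": [0,-2,1],"turn": 0},
    {"delta_pos": [0.5,-4,0],"turn": 0},
    {"delta_pos": [0.5,-4,0],"turn": 0}
  ],
  "claw": 4.5
}}

```text
t: 7.65
tool_pos: [522.7, -218.3, 170.4]
ee_rot: [[0.967, -0.255, -0.0], [-0.255, -0.967, -0.001], [0.0, 0.001, -1.0]]
contact_force: [-0.4, 0.2, -0.5]
gripper_width: 0.528
grip_force: 0.0
```

{"op": "jog_arm", "data": {
  "moves": [
    {"delta_pos": [0.3,-3,0],"turn": 0},
    {"delta_pos": [0.3,-3,0],"turn": 0},
    {"delta_pos": [0.3,-3,0],"turn": 0},
    {"delta_pos": [0.3,-3,0],"turn": 0},
    {"delta_pos": [0.3,-2,0],"turn": 0},
    {"delta_pos": [0.3,-2,0],"turn": 0},
    {"delta_pos": [0,0,0],"turn": 0},
    {"delta_pos": [0,0,0],"turn": 0},
    {"delta_pos": [0,0,0],"turn": 0},
    {"delta_pos": [0,0,0],"turn": 0}
  ]
}}

```text
t: 8.9
tool_pos: [541.4, -374.9, 170.4]
ee_rot: [[0.967, -0.253, 0.0], [-0.253, -0.967, 0.0], [-0.0, -0.0, -1.0]]
contact_force: [0.5, 0.3, 0.3]
gripper_width: 0.53
grip_force: 0.0
```

```bash
python3 - <<'E'
from h import *
s=ctrl.state(); print(s["t"],np.round(s["tool_pos"],1),np.round(s["contact_force"],1),s["gripper_width"])
d=grab("wrist"); P=d["P"]
cv2.imwrite("pics/w2.png",cv2.resize(d["image"],(800,600)))
for p,a,b,l in blob(d,(105,130,50),(125,255,255),48,(500,680,-480,-280),30):
    q=P[l]; t=q[q[:,2]>45]; print("cap",p,a,np.nanmean(t,0).round(1),np.nanmin(t,0).round(1),np.nanmax(t,0).round(1))
E
```

```text
8.9 [ 541.4 -374.9  170.4] [0.5 0.3 0.3] 0.5296905494752413<stdin>:6: RuntimeWarning: Mean of empty slice
Traceback (most recent call last):
ValueError: zero-size array to reduction operation fmin which has no identity
```

View pics/w2.png

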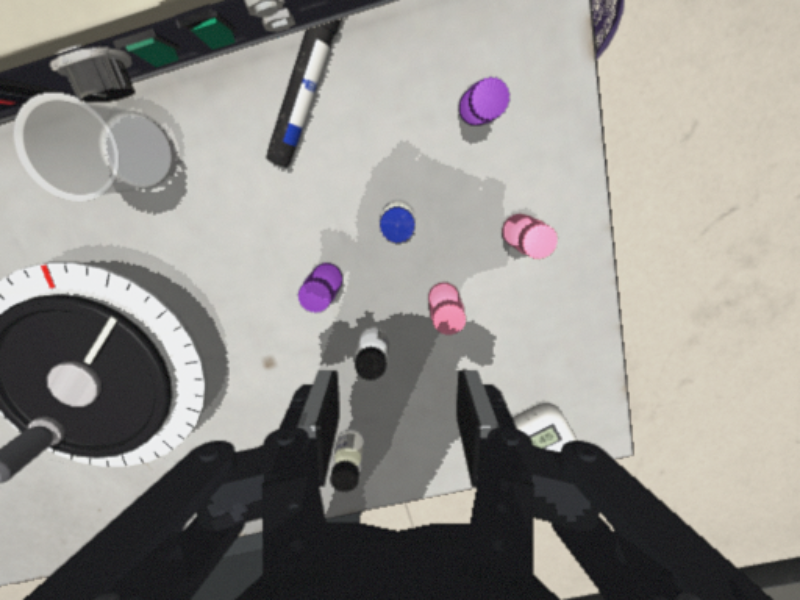

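Wrist view: the white line (100,340) is now well past the red mark (48,276) on the opening side. The blue cap is at (397,224) and stands clear of its neighbours.

```bash
python3 - <<'E'
from h import *
d=grab("wrist"); P=d["P"]; d["im"]=d["image"]
print(plane(d,397*.64,224*.64,48)[:2], P[143,254])
for p,a,b,l in blob(d,(105,130,50),(125,255,255),48,(560,610,-420,-350),30):
    q=P[l];t=q[q[:,2]>44]; print("cap",p,a,b,len(t),np.nanmean(q,0).round(1))
    if len(t): print(t.min(0).round(1),t.max(0).round(1))
# wheel angle
hub=plane(d,73*.64,384*.64,58)[:2]; red=plane(d,46*.64,276*.64,40)[:2]; a=plane(d,112*.64,322*.64,54)[:2]; b=plane(d,90*.64,361*.64,54)[:2]
print(hub,red,a,b)
f=lambda v:np.degrees(np.arctan2(v[1],v[0]))
print(f(red-hub),f(a-hub),f(a-b))
E
```

```text
[ 585.82160903 -386.66269408] [ 586.13391055 -386.66938905   47.84935732]
cap [ 585.8 -386.2] 378 [243 133  22  22] 375 [ 585.7 -386.2   47.9]
[ 575.7 -395.7   44.5] [ 595.4 -376.5   50.4]
[ 541.64602749 -160.85076645] [ 609.35526687 -164.92779814] [ 573.32590379 -201.75700833] [ 552.55027826 -175.64126617]
-3.4458370172886594 -52.243976033828126 -51.49700870656711
```

{"op": "jog_arm", "data": {
  "moves": [
    {"delta_pos": [2.2,-0.6,0],"turn": 0},
    {"delta_pos": [2.23,-0.53,0],"turn": 0},
    {"delta_pos": [0,0,-2],"turn": 0},
    {"delta_pos": [0,0,-2.5],"turn": 0},
    {"delta_pos": [0,0,-2.5],"turn": 0},
    {"delta_pos": [0,0,-2],"turn": 0},
    {"delta_pos": [0,0,-1.5],"turn": 0},
    {"delta_pos": [0,0,-1.2],"turn": 0},
    {"delta_pos": [0,0,-0.8],"turn": 0},
    {"delta_pos": [0,0,0],"turn": 0}
  ]
}}

```text
t: 10.25
tool_pos: [585.3, -387.0, 44.9]
ee_rot: [[0.967, -0.255, -0.001], [-0.255, -0.967, 0.0], [-0.001, -0.0, -1.0]]
contact_force: [-0.2, 0.8, -0.4]
gripper_width: 0.529
grip_force: 0.0
```

{"op": "jog_arm", "data": {
  "moves": [
    {"delta_pos": [0,0,0],"turn": 0},
    {"delta_pos": [0,0,0],"turn": 0},
    {"delta_pos": [0,0,0],"turn": 0},
    {"delta_pos": [0,0,0],"turn": 0},
    {"delta_pos": [0,0,0],"turn": 0},
    {"delta_pos": [0,0,0],"turn": 0},
    {"delta_pos": [0,0,0],"turn": 0},
    {"delta_pos": [0,0,0],"turn": 0},
    {"delta_pos": [0,0,0],"turn": 0},
    {"delta_pos": [0,0,0],"turn": 0}
  ],
  "claw": 1.0
}}

```text
t: 11.5
tool_pos: [586.2, -387.3, 46.2]
ee_rot: [[0.967, -0.255, 0.002], [-0.255, -0.967, -0.001], [0.002, 0.0, -1.0]]
contact_force: [-0.6, 0.4, 5.3]
gripper_width: 0.231
grip_force: 59.1
```

{"op": "jog_arm", "data": {
  "moves": [
    {"delta_pos": [0,0,1.5],"turn": 0},
    {"delta_pos": [0,0,3],"turn": 0},
    {"delta_pos": [0,0,4],"turn": 0},
    {"delta_pos": [0,0,4],"turn": 0},
    {"delta_pos": [0,1,3],"turn": 0},
    {"delta_pos": [-0.7,3,0],"turn": 0},
    {"delta_pos": [-0.7,4,0],"turn": 0},
    {"delta_pos": [-0.7,4,0],"turn": 0},
    {"delta_pos": [-0.7,4,0],"turn": 0},
    {"delta_pos": [-0.7,4,0],"turn": 0}
  ]
}}

```text
t: 12.75
tool_pos: [549.6, -185.9, 200.5]
ee_rot: [[0.967, -0.255, -0.001], [-0.255, -0.967, 0.0], [-0.001, 0.0, -1.0]]
contact_force: [0.1, -0.1, -0.8]
gripper_width: 0.228
grip_force: 58.7
```

{"op": "jog_arm", "data": {
  "moves": [
    {"delta_pos": [-0.7,4,0],"turn": 0},
    {"delta_pos": [-0.7,4,0],"turn": 0},
    {"delta_pos": [-0.7,4,0],"turn": 0},
    {"delta_pos": [-0.7,3,0],"turn": 0},
    {"delta_pos": [0,3,0],"turn": 0},
    {"delta_pos": [0,2,0],"turn": 0},
    {"delta_pos": [0,1,0],"turn": 0},
    {"delta_pos": [0,0,0],"turn": 0},
    {"delta_pos": [0,0,0],"turn": 0},
    {"delta_pos": [0,0,0],"turn": 0}
  ]
}}

```text
t: 14.0
tool_pos: [522.4, 21.7, 200.3]
ee_rot: [[0.967, -0.257, -0.0], [-0.257, -0.967, -0.001], [0.0, 0.001, -1.0]]
contact_force: [-1.0, -0.1, -0.3]
gripper_width: 0.23
grip_force: 58.7
```

```bash
python3 - <<'E'
from h import *
s=ctrl.state(); print(s["t"],np.round(s["tool_pos"],1),np.round(s["contact_force"],1),s["gripper_width"])
d=grab("wrist"); np.savez("w3",P=d["P"],im=d["image"],c2w=d["c2w"],K=d["K"])
cv2.imwrite("pics/w3.png",cv2.resize(d["image"],(800,600)))
E
```

```text
14.0 [522.4  21.7 200.3] [-1.  -0.1 -0.3] 0.23005261277765804
```

View pics/w3.png

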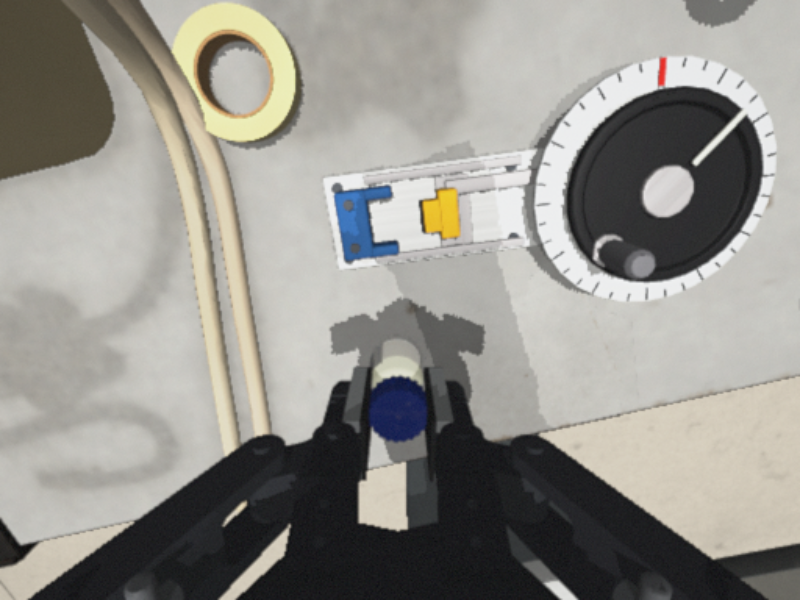

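Wrist view: the U-stop's back wall inner edge is at about (371,200)–(376,243), with arm tips at (390,192) and (398,248). The jaw face is at (423,218), the hub at (668,191), and the held vial at (398,400).

```bash
python3 - <<'E'
from h import *
d=dict(np.load("w3.npz")); P=d["P"]
g=lambda n,u,v,z:print(n,plane(d,u*.64,v*.64,z)[:2].round(1),P[int(v*.64),int(u*.64)].round(1))
g("back in up",370,202,30);g("back in lo",375,242,30);g("tip up",391,192,30);g("tip lo",398,248,30);g("tip up inner",391,198,30);g("tip lo inner",397,240,30)
g("back out up",335,192,30);g("back out lo",346,260,30);g("jawface",423,218,30);g("jaw",440,214,30)
g("hub",668,191,58);g("red",662,72,40);g("knob",637,262,94.5);g("line a",742,113,54);g("line b",697,162,54)
cv2.imwrite("pics/c3.png",cv2.resize(d["im"][105:180,200:310],None,fx=7,fy=7,interpolation=cv2.INTER_CUBIC))
g("cap",398,408,204)
E
```

```text
back in up [579.1  25.7] [578.2  28.1  11.2]
back in lo [551.7  30. ] [549.2  31.7  10. ]
tip up [581.9  10.1] [582.7  10.1  28.5]
tip lo [543.3  15.4] [544.   16.   28.3]
tip up inner [578.   11.1] [577.2  11.9  10.5]
tip lo inner [549.   14.6] [546.3  15.4  10.9]
back out up [591.7  46.9] [592.1  49.7  12.8]
back out lo [544.5  53.6] [545.   54.   29.8]
jawface [559.2  -6.8] [560.   -6.2  30.4]
jaw [558.9 -18.8] [560.2 -18.4  30.9]
hub [ 540.5 -155.7] [ 540.4 -156.5   55.9]
red [ 608.2 -166.5] [ 608.5 -166.1   39.6]
knob [ 514.1 -115.4] [ 515.3 -114.4   95.5]
line a [ 573.9 -202.6] [ 574.5 -201.    55.1]
line b [ 552.6 -176.1] [ 553.4 -175.3   55.2]
cap [526.5  20.3] [524.9  21.1 201.3]
```

View pics/c3.png

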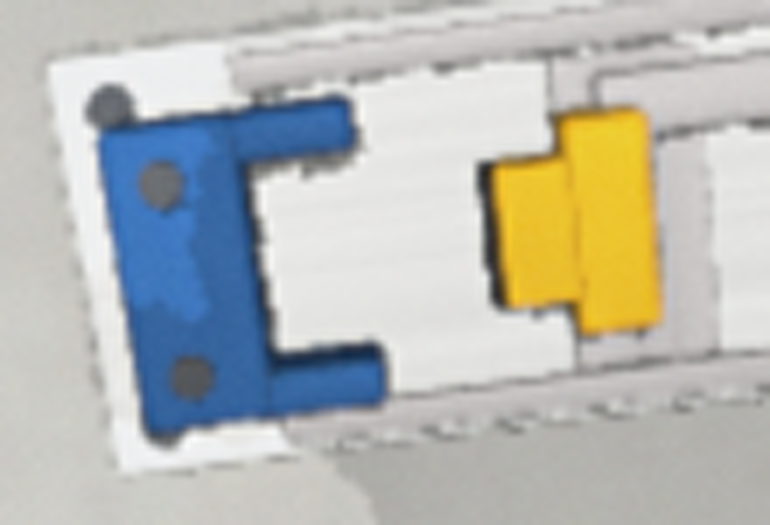

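{"op": "jog_arm", "data": {
  "moves": [
    {"delta_pos": [1.5,-0.4,0],"turn": 0},
    {"delta_pos": [1.5,-0.45,0],"turn": 0},
    {"delta_pos": [1.05,0,-1],"turn": 0},
    {"delta_pos": [0,0,-2.5],"turn": 0},
    {"delta_pos": [0,0,-2.5],"turn": 0},
    {"delta_pos": [0,0,-2.5],"turn": 0},
    {"delta_pos": [0,0,-2],"turn": 0},
    {"delta_pos": [0,0,-1.5],"turn": 0},
    {"delta_pos": [0,0,0],"turn": 0},
    {"delta_pos": [0,0,0],"turn": 0}
  ]
}}

```text
t: 15.3
tool_pos: [563.5, 14.4, 80.8]
ee_rot: [[0.967, -0.255, 0.001], [-0.255, -0.967, 0.0], [0.001, -0.0, -1.0]]
contact_force: [-0.2, -0.9, 0.3]
gripper_width: 0.235
grip_force: 58.7
```

```bash
python3 - <<'E'
from h import *
s=ctrl.state(); print(s["t"],np.round(s["tool_pos"],1),np.round(s["contact_force"],1))
d=grab("wrist"); np.savez("w4",P=d["P"],im=d["image"],c2w=d["c2w"],K=d["K"])
e=grab("side")
a=d["image"][190:384,140:400]; cv2.imwrite("pics/w4.png",cv2.resize(a,(780,582)))
E
```

```text
15.3 [563.5  14.4  80.8] [-0.2 -0.9  0.3]
```

View pics/w4.png

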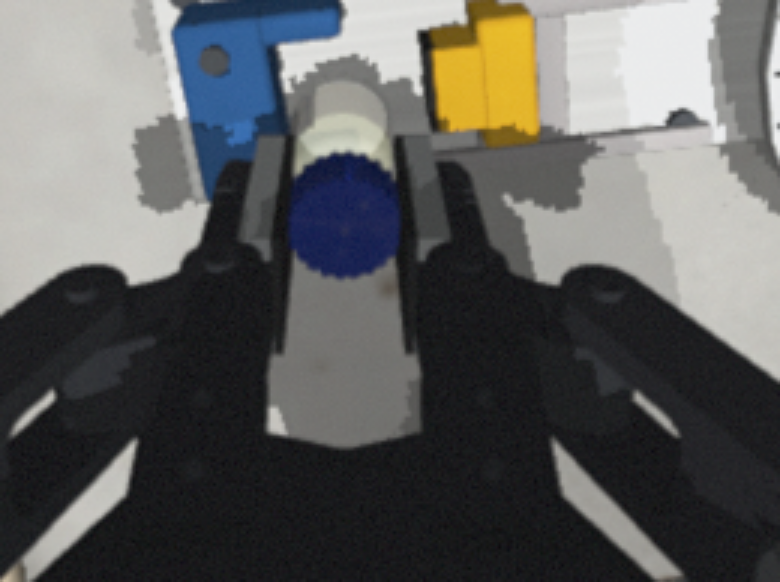

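Crop: the held vial's cap is at (345,215) between the pads. The stop's inner back edge runs (272,45)–(285,130), with the jaw face at (425,80). Quick check of the vial offset before lowering.

```bash
python3 - <<'E'
from h import *
d=dict(np.load("w4.npz")); P=d["P"]
g=lambda n,u,v,z:print(n,plane(d,140+u/3,190+v/3,z)[:2].round(1),P[int(190+v/3),int(140+u/3)].round(1))
g("cap",345,213,82.8);g("foot front",350,85,36);g("back",272,48,30);g("back2",283,125,30);g("tipup in",338,38,30);g("jaw",425,80,30)
for p,a,b,l in blob(d,(105,100,20),(128,255,255),82.8,(530,600,-20,60),100): 
    q=P[l]; q=q[(q[:,2]>78)&(q[:,2]<90)]; print(p,a,len(q),q.mean(0).round(1) if len(q) else"")
E
```

```text
cap [566.4  13.1] [566.5  13.1  82.9]
foot front [569.3  11. ] [572.3  10.8  41.9]
back [580.5  26.9] [578.3  28.6  23.6]
back2 [560.6  30. ] [558.   31.5  23.3]
tipup in [579.   11.4] [579.4  11.7  29.6]
jaw [563.4  -5.8] [nan nan nan]
[597.3  22.5] 1923 0 
[566.1  13.5] 1257 1103 [564.5  13.9  82.3]
```

{"op": "jog_arm", "data": {
  "moves": [
    {"delta_pos": [0,-0.1,-0.8],"turn": 0},
    {"delta_pos": [0,0,-0.8],"turn": 0},
    {"delta_pos": [0,0,-0.3],"turn": 0},
    {"delta_pos": [0,0,-0.2],"turn": 0},
    {"delta_pos": [0,0,-0.1],"turn": 0},
    {"delta_pos": [0,0,-0.1],"turn": 0},
    {"delta_pos": [0,0,0],"turn": 0},
    {"delta_pos": [0,0,0],"turn": 0},
    {"delta_pos": [0,0,0],"turn": 0},
    {"delta_pos": [0,0,0],"turn": 0}
  ]
}}

```text
t: 16.65
tool_pos: [563.0, 13.4, 57.4]
ee_rot: [[0.967, -0.255, 0.0], [-0.255, -0.967, 0.0], [0.0, -0.0, -1.0]]
contact_force: [-0.3, -0.4, 0.1]
gripper_width: 0.228
grip_force: 58.7
```

{"op": "jog_arm", "data": {
  "moves": [
    {"delta_pos": [0,0,-0.08],"turn": 0},
    {"delta_pos": [0,0,0],"turn": 0},
    {"delta_pos": [0,0,-0.06],"turn": 0},
    {"delta_pos": [0,0,0],"turn": 0},
    {"delta_pos": [0,0,-0.06],"turn": 0},
    {"delta_pos": [0,0,0],"turn": 0},
    {"delta_pos": [0,0,0],"turn": 0},
    {"delta_pos": [0,0,0],"turn": 0},
    {"delta_pos": [0,0,0],"turn": 0},
    {"delta_pos": [0,0,0],"turn": 0}
  ]
}}

```text
t: 17.9
tool_pos: [563.1, 13.4, 56.2]
ee_rot: [[0.967, -0.255, 0.001], [-0.255, -0.967, 0.0], [0.001, -0.0, -1.0]]
contact_force: [-1.9, 1.1, 6.5]
gripper_width: 0.225
grip_force: 59.4
```

{"op": "jog_arm", "data": {
  "moves": [
    {"delta_pos": [0,0,0],"turn": 0},
    {"delta_pos": [0,0,0],"turn": 0},
    {"delta_pos": [0,0,0],"turn": 0},
    {"delta_pos": [0,0,0],"turn": 0},
    {"delta_pos": [0,0,0.5],"turn": 0},
    {"delta_pos": [0,0,2],"turn": 0},
    {"delta_pos": [0,0,3],"turn": 0},
    {"delta_pos": [0,0,4],"turn": 0},
    {"delta_pos": [-1.5,0,4],"turn": 0},
    {"delta_pos": [-2,0,1],"turn": 0}
  ],
  "claw": 4.5
}}

```text
t: 19.15
tool_pos: [529.4, 13.4, 203.4]
ee_rot: [[0.967, -0.255, 0.007], [-0.255, -0.967, 0.0], [0.006, -0.002, -1.0]]
contact_force: [-0.2, -0.2, -0.4]
gripper_width: 0.524
grip_force: 0.0
```

```bash
python3 - <<'E'
from h import *
s=ctrl.state(); print(s["t"],np.round(s["tool_pos"],1),np.round(s["contact_force"],1),np.round(s["q"],2))
d=grab("wrist"); np.savez("w5",P=d["P"],im=d["image"],c2w=d["c2w"],K=d["K"])
cv2.imwrite("pics/w5.png",cv2.resize(d["image"],(800,600)))
P=d["P"]; m=(P[...,2]>90)&(P[...,2]<100)&(abs(P[...,0]-515)<30)&(abs(P[...,1]+117)<30); print("knob",P[m].mean(0),P[m].min(0),P[m].max(0))
m=(P[...,2]>53)&(P[...,2]<62)&(abs(P[...,0]-563)<30)&(abs(P[...,1]-13)<20); print("vial",P[m].mean(0),P[m].min(0),P[m].max(0))
E
```

```text
19.15 [529.4  13.4 203.4] [-0.2 -0.2 -0.4] [-0.13  0.48  0.09  1.84 -0.06  0.82 -1.83]
knob [ 512.19635109 -116.99668577   93.67577564] [ 502.71712603 -126.41997351   90.02350516] [ 519.76514874 -109.47832354   96.40030323]
vial [562.71973916  14.49676508  57.91964662] [551.96669114   4.51648966  53.06605333] [572.51054182  24.57223038  59.91993257]
```

View pics/w5.png

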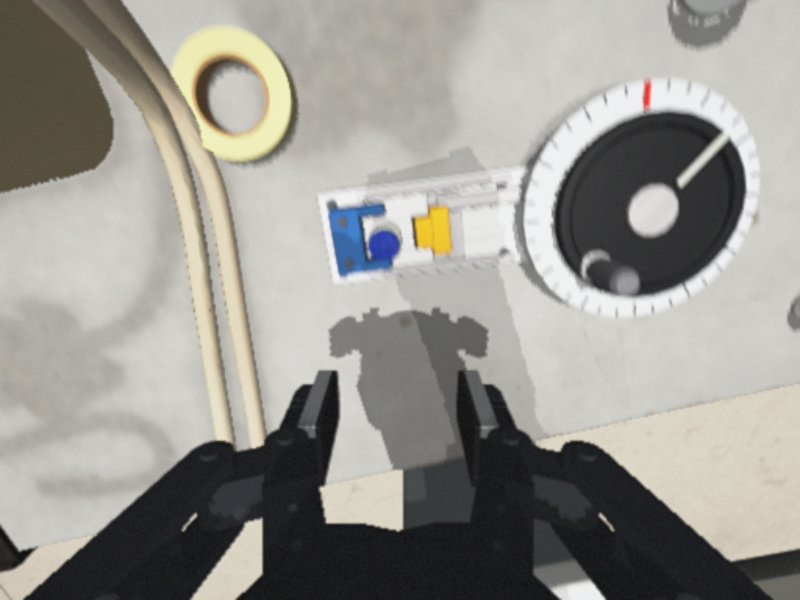

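The view shows the blue cap at (383,244), upright inside the U and released. The jaw at (433,231) is still well clear. Back to the knob.

{"op": "jog_arm", "data": {
  "moves": [
    {"delta_pos": [-0.38,-3.3,0],"turn": 0},
    {"delta_pos": [-0.38,-3.3,0],"turn": 0},
    {"delta_pos": [-0.38,-3.3,0],"turn": 0},
    {"delta_pos": [-0.39,-3.3,-1.2],"turn": 0},
    {"delta_pos": [0,0,-2.5],"turn": 0},
    {"delta_pos": [0,0,-2.5],"turn": 0},
    {"delta_pos": [0,0,-2.5],"turn": 0},
    {"delta_pos": [0,0,-2],"turn": 0},
    {"delta_pos": [0,0,-1.5],"turn": 0},
    {"delta_pos": [0,0,0],"turn": 0}
  ]
}}

```text
t: 20.45
tool_pos: [512.0, -118.5, 77.3]
ee_rot: [[0.967, -0.255, -0.002], [-0.255, -0.967, 0.0], [-0.002, 0.0, -1.0]]
contact_force: [0.1, -0.4, 0.5]
gripper_width: 0.529
grip_force: 0.0
```

{"op": "jog_arm", "data": {
  "moves": [
    {"delta_pos": [0,0,0],"turn": 0},
    {"delta_pos": [0,0,0],"turn": 0},
    {"delta_pos": [0,0,0],"turn": 0},
    {"delta_pos": [0,0,0],"turn": 0},
    {"delta_pos": [0,0,0],"turn": 0},
    {"delta_pos": [0,0,0],"turn": 0},
    {"delta_pos": [0,0,0],"turn": 0},
    {"delta_pos": [0,0,0],"turn": 0},
    {"delta_pos": [0,0,0],"turn": 0},
    {"delta_pos": [0,0,0],"turn": 0}
  ],
  "claw": 0.5
}}

```text
t: 21.7
tool_pos: [513.3, -118.8, 79.2]
ee_rot: [[0.967, -0.255, 0.002], [-0.255, -0.967, -0.0], [0.002, -0.0, -1.0]]
contact_force: [0.1, -1.0, 6.0]
gripper_width: 0.188
grip_force: 58.8
```

{"op": "jog_arm", "data": {
  "moves": [
    {"delta_pos": [-0.18,-0.14,0],"turn": 0},
    {"delta_pos": [-0.18,-0.15,0],"turn": 0},
    {"delta_pos": [-0.17,-0.16,0],"turn": 0},
    {"delta_pos": [-0.16,-0.17,0],"turn": 0},
    {"delta_pos": [-0.15,-0.18,0],"turn": 0},
    {"delta_pos": [-0.14,-0.18,0],"turn": 0},
    {"delta_pos": [-0.14,-0.19,0],"turn": 0},
    {"delta_pos": [-0.12,-0.2,0],"turn": 0},
    {"delta_pos": [-0.12,-0.2,0],"turn": 0},
    {"delta_pos": [-0.1,-0.21,0],"turn": 0}
  ]
}}

```text
t: 22.95
tool_pos: [499.6, -134.8, 79.2]
ee_rot: [[0.967, -0.253, 0.003], [-0.253, -0.967, 0.002], [0.003, -0.002, -1.0]]
contact_force: [2.0, 3.5, 7.0]
gripper_width: 0.186
grip_force: 59.1
```

{"op": "jog_arm", "data": {
  "moves": [
    {"delta_pos": [-0.04,-0.08,0],"turn": 0},
    {"delta_pos": [-0.04,-0.08,0],"turn": 0},
    {"delta_pos": [-0.04,-0.08,0],"turn": 0},
    {"delta_pos": [-0.04,-0.09,0],"turn": 0},
    {"delta_pos": [-0.04,-0.09,0],"turn": 0},
    {"delta_pos": [-0.03,-0.09,0],"turn": 0},
    {"delta_pos": [-0.02,-0.05,0],"turn": 0},
    {"delta_pos": [-0.02,-0.05,0],"turn": 0},
    {"delta_pos": [-0.02,-0.05,0],"turn": 0},
    {"delta_pos": [-0.02,-0.05,0],"turn": 0}
  ]
}}

```text
t: 24.2
tool_pos: [496.5, -142.0, 79.2]
ee_rot: [[0.967, -0.253, 0.003], [-0.253, -0.967, 0.002], [0.003, -0.002, -1.0]]
contact_force: [2.1, 4.8, 7.9]
gripper_width: 0.19
grip_force: 59.1
```

{"op": "jog_arm", "data": {
  "moves": [
    {"delta_pos": [-0.01,-0.04,0],"turn": 0},
    {"delta_pos": [-0.01,-0.04,0],"turn": 0},
    {"delta_pos": [-0.01,-0.04,0],"turn": 0},
    {"delta_pos": [-0.01,-0.04,0],"turn": 0},
    {"delta_pos": [-0.01,-0.04,0],"turn": 0},
    {"delta_pos": [-0.01,-0.04,0],"turn": 0},
    {"delta_pos": [0,0,0],"turn": 0},
    {"delta_pos": [0,0,0],"turn": 0},
    {"delta_pos": [0,0,0],"turn": 0},
    {"delta_pos": [0,0,0],"turn": 0}
  ]
}}

```text
t: 25.45
tool_pos: [495.8, -144.4, 79.2]
ee_rot: [[0.967, -0.253, 0.003], [-0.253, -0.967, 0.002], [0.002, -0.002, -1.0]]
contact_force: [1.4, 3.5, 7.6]
gripper_width: 0.192
grip_force: 59.2
```

{"op": "jog_arm", "data": {
  "moves": [
    {"delta_pos": [-0.01,-0.04,0],"turn": 0},
    {"delta_pos": [-0.01,-0.04,0],"turn": 0},
    {"delta_pos": [-0.01,-0.04,0],"turn": 0},
    {"delta_pos": [-0.01,-0.04,0],"turn": 0},
    {"delta_pos": [-0.01,-0.04,0],"turn": 0},
    {"delta_pos": [-0.01,-0.04,0],"turn": 0},
    {"delta_pos": [0,0,0],"turn": 0},
    {"delta_pos": [0,0,0],"turn": 0},
    {"delta_pos": [0,0,0],"turn": 0},
    {"delta_pos": [0,0,0],"turn": 0}
  ]
}}

```text
t: 26.7
tool_pos: [495.2, -146.7, 79.2]
ee_rot: [[0.967, -0.253, 0.003], [-0.253, -0.967, 0.002], [0.002, -0.002, -1.0]]
contact_force: [2.1, 3.7, 9.0]
gripper_width: 0.188
grip_force: 59.2
```

{"op": "jog_arm", "data": {
  "moves": [
    {"delta_pos": [-0.01,-0.04,0],"turn": 0},
    {"delta_pos": [-0.01,-0.04,0],"turn": 0},
    {"delta_pos": [0,-0.04,0],"turn": 0},
    {"delta_pos": [-0.01,-0.04,0],"turn": 0},
    {"delta_pos": [-0.01,-0.04,0],"turn": 0},
    {"delta_pos": [0,-0.04,0],"turn": 0},
    {"delta_pos": [0,0,0],"turn": 0},
    {"delta_pos": [0,0,0],"turn": 0},
    {"delta_pos": [0,0,0],"turn": 0},
    {"delta_pos": [0,0,0],"turn": 0}
  ]
}}

```text
t: 27.95
tool_pos: [494.7, -149.0, 79.2]
ee_rot: [[0.967, -0.253, 0.003], [-0.253, -0.967, 0.002], [0.002, -0.002, -1.0]]
contact_force: [2.0, 4.1, 7.4]
gripper_width: 0.191
grip_force: 59.2
```

```bash
python3 - <<'E'
from h import *
s=ctrl.state(); print(np.round(s["tool_pos"],1),np.round(s["contact_force"],1))
d=grab("scene"); P=d["P"]
h=cv2.cvtColor(d["image"],cv2.COLOR_BGR2HSV)
a=d["image"][225:300,170:270]; cv2.imwrite("pics/s6.png",cv2.resize(a,(800,600),interpolation=cv2.INTER_CUBIC))
E
```

```text
[ 494.7 -149.    79.2] [2.  4.1 7.4]
```

View pics/s6.png

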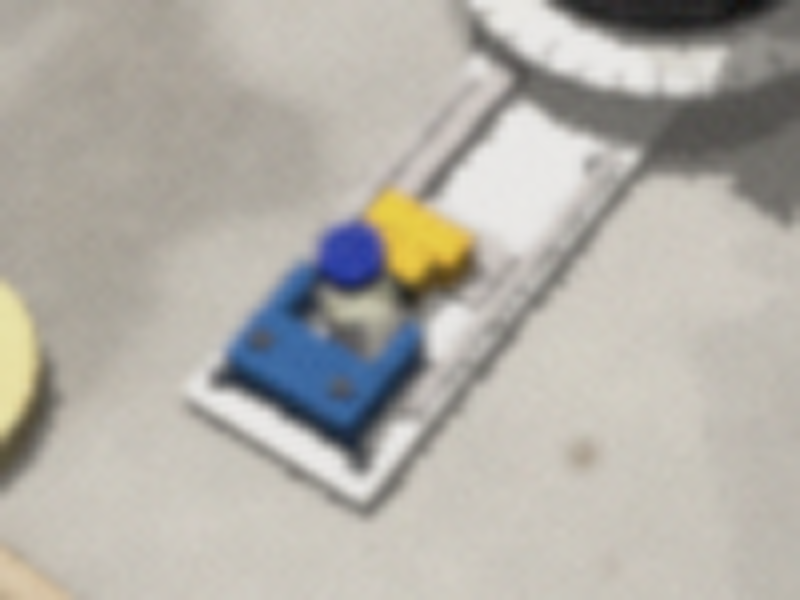

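Scene crop: the jaw (430,240) is at or nearly touching the upright vial (350,255), with a small gap left to the stop's back wall. I keep closing in small steps, watching the force.

{"op": "jog_arm", "data": {
  "moves": [
    {"delta_pos": [-0.01,-0.04,0],"turn": 0},
    {"delta_pos": [0,-0.04,0],"turn": 0},
    {"delta_pos": [-0.01,-0.04,0],"turn": 0},
    {"delta_pos": [0,-0.04,0],"turn": 0},
    {"delta_pos": [0,-0.04,0],"turn": 0},
    {"delta_pos": [0,0,0],"turn": 0},
    {"delta_pos": [0,0,0],"turn": 0},
    {"delta_pos": [0,0,0],"turn": 0},
    {"delta_pos": [0,0,0],"turn": 0},
    {"delta_pos": [0,0,0],"turn": 0}
  ]
}}

```text
t: 29.25
tool_pos: [494.4, -151.0, 79.2]
ee_rot: [[0.967, -0.253, 0.003], [-0.253, -0.967, 0.002], [0.002, -0.002, -1.0]]
contact_force: [1.9, 5.2, 7.7]
gripper_width: 0.189
grip_force: 59.2
```

{"op": "jog_arm", "data": {
  "moves": [
    {"delta_pos": [0,-0.04,0],"turn": 0},
    {"delta_pos": [-0.01,-0.04,0],"turn": 0},
    {"delta_pos": [0,-0.04,0],"turn": 0},
    {"delta_pos": [0,0,0],"turn": 0},
    {"delta_pos": [0,0,0],"turn": 0},
    {"delta_pos": [0,0,0],"turn": 0},
    {"delta_pos": [0,0,0],"turn": 0},
    {"delta_pos": [0,0,0],"turn": 0},
    {"delta_pos": [0,0,0],"turn": 0},
    {"delta_pos": [0,0,0],"turn": 0}
  ]
}}

```text
t: 30.5
tool_pos: [494.3, -152.1, 79.1]
ee_rot: [[0.967, -0.253, 0.002], [-0.253, -0.967, 0.002], [0.002, -0.002, -1.0]]
contact_force: [2.2, 5.1, 7.7]
gripper_width: 0.189
grip_force: 59.2
```

{"op": "jog_arm", "data": {
  "moves": [
    {"delta_pos": [0,-0.04,0],"turn": 0},
    {"delta_pos": [0,-0.04,0],"turn": 0},
    {"delta_pos": [0,-0.04,0],"turn": 0},
    {"delta_pos": [0,-0.04,0],"turn": 0},
    {"delta_pos": [0,0,0],"turn": 0},
    {"delta_pos": [0,0,0],"turn": 0},
    {"delta_pos": [0,0,0],"turn": 0},
    {"delta_pos": [0,0,0],"turn": 0},
    {"delta_pos": [0,0,0],"turn": 0},
    {"delta_pos": [0,0,0],"turn": 0}
  ]
}}

```text
t: 31.75
tool_pos: [494.2, -153.7, 79.1]
ee_rot: [[0.967, -0.253, 0.002], [-0.253, -0.967, 0.002], [0.002, -0.003, -1.0]]
contact_force: [1.7, 4.2, 8.7]
gripper_width: 0.188
grip_force: 59.3
```

Still running free, at theta ≈ +0.06.

{"op": "jog_arm", "data": {
  "moves": [
    {"delta_pos": [0,-0.04,0],"turn": 0},
    {"delta_pos": [0,-0.04,0],"turn": 0},
    {"delta_pos": [0,-0.04,0],"turn": 0},
    {"delta_pos": [0,-0.04,0],"turn": 0},
    {"delta_pos": [0,0,0],"turn": 0},
    {"delta_pos": [0,0,0],"turn": 0},
    {"delta_pos": [0,0,0],"turn": 0},
    {"delta_pos": [0,0,0],"turn": 0},
    {"delta_pos": [0,0,0],"turn": 0},
    {"delta_pos": [0,0,0],"turn": 0}
  ]
}}

```text
t: 33.0
tool_pos: [494.0, -155.3, 79.2]
ee_rot: [[0.967, -0.253, 0.002], [-0.253, -0.967, 0.002], [0.001, -0.003, -1.0]]
contact_force: [2.0, 4.6, 7.8]
gripper_width: 0.193
grip_force: 59.3
```

{"op": "jog_arm", "data": {
  "moves": [
    {"delta_pos": [0,-0.04,0],"turn": 0},
    {"delta_pos": [0,-0.04,0],"turn": 0},
    {"delta_pos": [0,-0.04,0],"turn": 0},
    {"delta_pos": [0,0,0],"turn": 0},
    {"delta_pos": [0,0,0],"turn": 0},
    {"delta_pos": [0,0,0],"turn": 0},
    {"delta_pos": [0,0,0],"turn": 0},
    {"delta_pos": [0,0,0],"turn": 0},
    {"delta_pos": [0,0,0],"turn": 0},
    {"delta_pos": [0,0,0],"turn": 0}
  ]
}}

```text
t: 34.25
tool_pos: [494.0, -156.4, 79.1]
ee_rot: [[0.967, -0.253, 0.002], [-0.253, -0.967, 0.002], [0.001, -0.003, -1.0]]
contact_force: [0.7, 4.2, 8.8]
gripper_width: 0.189
grip_force: 59.3
```

```bash
python3 - <<'E'
from h import *
f=[]
for i in range(3):
    d=grab("scene"); f.append(ctrl.state()["contact_force"])
print(np.mean(f,0).round(2))
P=d["P"]; n=np.array([.135,.991]); x=np.array([.991,-.135])
h=cv2.cvtColor(d["image"],cv2.COLOR_BGR2HSV)
for nm,lo,hi,zl in [("yellow",(18,150,100),(32,255,255),27),("blue",(100,120,50),(128,255,255),27),("cap",(100,120,50),(128,255,255),50)]:
    m=(cv2.inRange(h,lo,hi)>0)&(P[...,2]>zl)&(P[...,2]<(36 if zl==27 else 63))&(abs(P[...,0]-565)<50)&(abs(P[...,1]-20)<60)
    q=P[m][:,:2]-[541.8,-157]; a=q@n; b=q@x; print(nm,m.sum(),"y",np.percentile(a,[2,50,98]).round(1),"x",np.percentile(b,[2,50,98]).round(1),"mean",a.mean().round(1),b.mean().round(1))
E
```

```text
[0.94 4.   9.09]
yellow 72 y [141.5 149.3 163.1] x [-17.5  -5.1  11.6] mean 150.3 -4.4
blue 176 y [176.  198.  210.2] x [-25.7  -5.1  18.3] mean 197.1 -4.8
cap 45 y [170.6 179.6 186.7] x [-10.9  -3.2   4.7] mean 179.2 -3.2
```

{"op": "jog_arm", "data": {
  "moves": [
    {"delta_pos": [0,-0.04,0],"turn": 0},
    {"delta_pos": [0,-0.04,0],"turn": 0},
    {"delta_pos": [0,-0.04,0],"turn": 0},
    {"delta_pos": [0,0,0],"turn": 0},
    {"delta_pos": [0,0,0],"turn": 0},
    {"delta_pos": [0,0,0],"turn": 0},
    {"delta_pos": [0,0,0],"turn": 0},
    {"delta_pos": [0,0,0],"turn": 0},
    {"delta_pos": [0,0,0],"turn": 0},
    {"delta_pos": [0,0,0],"turn": 0}
  ]
}}

```text
t: 35.65
tool_pos: [494.0, -157.6, 79.1]
ee_rot: [[0.968, -0.253, 0.002], [-0.253, -0.968, 0.002], [0.001, -0.003, -1.0]]
contact_force: [1.4, 4.7, 8.6]
gripper_width: 0.189
grip_force: 59.3
```

{"op": "jog_arm", "data": {
  "moves": [
    {"delta_pos": [0,-0.04,0],"turn": 0},
    {"delta_pos": [0,-0.04,0],"turn": 0},
    {"delta_pos": [0,-0.04,0],"turn": 0},
    {"delta_pos": [0,0,0],"turn": 0},
    {"delta_pos": [0,0,0],"turn": 0},
    {"delta_pos": [0,0,0],"turn": 0},
    {"delta_pos": [0,0,0],"turn": 0},
    {"delta_pos": [0,0,0],"turn": 0},
    {"delta_pos": [0,0,0],"turn": 0},
    {"delta_pos": [0,0,0],"turn": 0}
  ]
}}

```text
t: 36.9
tool_pos: [494.0, -158.2, 79.1]
ee_rot: [[0.968, -0.252, 0.002], [-0.252, -0.968, 0.003], [0.001, -0.003, -1.0]]
contact_force: [1.6, 5.7, 8.4]
gripper_width: 0.194
grip_force: 59.4
```

{"op": "jog_arm", "data": {
  "moves": [
    {"delta_pos": [0,-0.04,0],"turn": 0},
    {"delta_pos": [0,-0.04,0],"turn": 0},
    {"delta_pos": [0,0,0],"turn": 0},
    {"delta_pos": [0,0,0],"turn": 0},
    {"delta_pos": [0,0,0],"turn": 0},
    {"delta_pos": [0,0,0],"turn": 0},
    {"delta_pos": [0,0,0],"turn": 0},
    {"delta_pos": [0,0,0],"turn": 0},
    {"delta_pos": [0,0,0],"turn": 0},
    {"delta_pos": [0,0,0],"turn": 0}
  ]
}}

```text
t: 38.15
tool_pos: [494.0, -158.6, 79.1]
ee_rot: [[0.968, -0.252, 0.001], [-0.252, -0.968, 0.004], [0.001, -0.004, -1.0]]
contact_force: [1.8, 7.3, 9.7]
gripper_width: 0.189
grip_force: 59.4
```

```bash
python3 - <<'E'
from h import *
f=[]
for i in range(6):
    s=ctrl.state(); f.append(np.r_[s["contact_force"],s["tool_pos"]]); ctrl.get_image("side")
print(np.mean(f,0).round(2),np.std(f,0).round(2))
E
```

```text
[   1.12    6.78    9.44  494.03 -158.55   79.13] [0.43 0.51 0.45 0.01 0.01 0.01]
```

{"op": "jog_arm", "data": {
  "moves": [
    {"delta_pos": [0,-0.03,0],"turn": 0},
    {"delta_pos": [0,-0.03,0],"turn": 0},
    {"delta_pos": [0,0,0],"turn": 0},
    {"delta_pos": [0,0,0],"turn": 0},
    {"delta_pos": [0,0,0],"turn": 0},
    {"delta_pos": [0,0,0],"turn": 0},
    {"delta_pos": [0,0,0],"turn": 0},
    {"delta_pos": [0,0,0],"turn": 0},
    {"delta_pos": [0,0,0],"turn": 0},
    {"delta_pos": [0,0,0],"turn": 0}
  ]
}}

```text
t: 39.7
tool_pos: [494.1, -158.8, 79.1]
ee_rot: [[0.968, -0.252, 0.001], [-0.252, -0.968, 0.004], [0.0, -0.004, -1.0]]
contact_force: [0.9, 6.6, 9.4]
gripper_width: 0.193
grip_force: 59.4
```

```bash
python3 - <<'E'
from h import *
f=[]
for i in range(6):
    s=ctrl.state(); f.append(np.r_[s["contact_force"],s["tool_pos"]]); ctrl.get_image("side")
print(np.mean(f,0).round(2))
E
```

```text
[   0.98    6.97    9.43  494.04 -158.76   79.13]
```

{"op": "jog_arm", "data": {
  "moves": [
    {"delta_pos": [0,-0.03,0],"turn": 0},
    {"delta_pos": [0,-0.03,0],"turn": 0},
    {"delta_pos": [0,0,0],"turn": 0},
    {"delta_pos": [0,0,0],"turn": 0},
    {"delta_pos": [0,0,0],"turn": 0},
    {"delta_pos": [0,0,0],"turn": 0},
    {"delta_pos": [0,0,0],"turn": 0},
    {"delta_pos": [0,0,0],"turn": 0},
    {"delta_pos": [0,0,0],"turn": 0},
    {"delta_pos": [0,0,0],"turn": 0}
  ]
}}

```text
t: 41.25
tool_pos: [494.0, -158.9, 79.1]
ee_rot: [[0.968, -0.251, 0.001], [-0.251, -0.968, 0.005], [0.0, -0.005, -1.0]]
contact_force: [1.6, 8.2, 10.2]
gripper_width: 0.194
grip_force: 59.5
```

```bash
python3 - <<'E'
from h import *
f=[]
for i in range(6):
    s=ctrl.state(); f.append(np.r_[s["contact_force"],s["tool_pos"]]); ctrl.get_image("side")
print(np.mean(f,0).round(2))
E
```

```text
[   1.33    7.84   10.09  494.05 -158.95   79.13]
```

{"op": "jog_arm", "data": {
  "moves": [
    {"delta_pos": [0,0.03,0],"turn": 0},
    {"delta_pos": [0,0.03,0],"turn": 0},
    {"delta_pos": [0,0.03,0],"turn": 0},
    {"delta_pos": [0,0.03,0],"turn": 0},
    {"delta_pos": [0,0.03,0],"turn": 0},
    {"delta_pos": [0,0.03,0],"turn": 0},
    {"delta_pos": [0,0,0],"turn": 0},
    {"delta_pos": [0,0,0],"turn": 0},
    {"delta_pos": [0,0,0],"turn": 0},
    {"delta_pos": [0,0,0],"turn": 0}
  ]
}}

```text
t: 42.8
tool_pos: [494.0, -158.8, 79.1]
ee_rot: [[0.968, -0.253, 0.002], [-0.253, -0.968, 0.002], [0.001, -0.003, -1.0]]
contact_force: [1.6, 6.1, 9.0]
gripper_width: 0.197
grip_force: 59.3
```

{"op": "jog_arm", "data": {
  "moves": [
    {"delta_pos": [0,0.04,0],"turn": 0},
    {"delta_pos": [0,0.04,0],"turn": 0},
    {"delta_pos": [0,0.04,0],"turn": 0},
    {"delta_pos": [0,0.04,0],"turn": 0},
    {"delta_pos": [0,0.04,0],"turn": 0},
    {"delta_pos": [0,0.04,0],"turn": 0},
    {"delta_pos": [0,0.04,0],"turn": 0},
    {"delta_pos": [0,0,0],"turn": 0},
    {"delta_pos": [0,0,0],"turn": 0},
    {"delta_pos": [0,0,0],"turn": 0}
  ]
}}

```text
t: 44.05
tool_pos: [494.0, -158.7, 79.2]
ee_rot: [[0.967, -0.255, 0.003], [-0.255, -0.967, -0.001], [0.003, 0.0, -1.0]]
contact_force: [0.5, 0.8, 7.3]
gripper_width: 0.19
grip_force: 59.1
```

Unloaded without the wheel moving. Release and rise.

{"op": "jog_arm", "data": {
  "moves": [
    {"delta_pos": [0,0,0],"turn": 0},
    {"delta_pos": [0,0,0],"turn": 0},
    {"delta_pos": [0,0,0],"turn": 0},
    {"delta_pos": [0,0,0],"turn": 0},
    {"delta_pos": [0,0,1],"turn": 0},
    {"delta_pos": [0,0,2],"turn": 0},
    {"delta_pos": [0,0,3],"turn": 0},
    {"delta_pos": [0,0,3],"turn": 0},
    {"delta_pos": [0,0,3],"turn": 0},
    {"delta_pos": [0,0,0],"turn": 0}
  ],
  "claw": 5.0
}}

```text
t: 45.3
tool_pos: [494.5, -158.6, 201.2]
ee_rot: [[0.967, -0.255, 0.006], [-0.255, -0.967, -0.002], [0.006, 0.0, -1.0]]
contact_force: [-0.4, -0.2, -0.1]
gripper_width: 0.582
grip_force: 0.0
```

```bash
python3 - <<'E'
from h import *
s=ctrl.state(); print(s["t"],np.round(s["tool_pos"],1),np.round(s["contact_force"],1))
d=grab("wrist"); P=d["P"]
m=(P[...,2]>90)&(P[...,2]<100)&(abs(P[...,0]-495)<30)&(abs(P[...,1]+157)<30); print("knob",m.sum(),P[m].mean(0).round(1),P[m].min(0).round(1),P[m].max(0).round(1))
# white line and hub on the disc
h=cv2.cvtColor(d["image"],cv2.COLOR_BGR2HSV); r=np.hypot(P[...,0]-541.8,P[...,1]+157)
w=(h[...,1]<70)&(h[...,2]>130)&(r<50)&(r>18)&(P[...,2]>48)&(P[...,2]<62); p=P[w].mean(0); print("line",w.sum(),p.round(1))
hb=(h[...,2]>110)&(r<15)&(P[...,2]>50); c=P[hb].mean(0); print("hub",c.round(1))
rd=(cv2.inRange(h,(0,120,80),(8,255,255))>0)&(r>50)&(r<90); q=P[rd].mean(0); print("red",rd.sum(),q.round(1))
a=lambda v:np.arctan2(v[1],v[0]); print("theta",a(p-c)-a(q-c))
E
```

```text
45.3 [ 494.5 -158.6  201.2] [-0.4 -0.2 -0.1]
knob 262 [ 493.2 -158.6   93.7] [ 484.  -167.2   90.1] [ 501.2 -150.    96.6]
line 240 [ 550.9 -156.5   53.9]
hub [ 541.5 -157.1   56.1]
red 47 [ 608.6 -165.9   41.1]
theta 0.19033046413778193
```

```bash
python3 -c "
from plant import ctrl
print(ctrl.sign_off())"
```

```text
the job is handed in; nothing more can be done
None
```

The job is handed in with no verdict returned: the blue-capped vial is clamped in the stop at roughly 8 N, estimated from the force at the knob, and the wheel was let go at about +0.16 to +0.19 rad from the red mark.

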